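# Unlock and lift out a tube cassette

### The arm

A 7-joint arm with a two-finger parallel gripper is mounted at the origin on the work surface. World frame = base frame: x ahead of the robot, y to its left, z up, the work surface at z = 0. Lengths are in m, angles in rad, forces in N, time in s.
With the tool pointing down it reaches from about 0.425 to 0.95 m from the base axis. Payload 4.7 kg.
Tool frame: the origin (TCP) lies midway between the tips of the shut fingers; the grasp point (between the pads) lies arm.pinch_z behind it (arm.pinch_z is the distance from the TCP to the grasp point, in m); z points along the fingers, y is the line along which they close (so a half turn about z gives the same grasp; the last joint's range is limited). The gripper opens to 85 mm and grips with 20 to 120 N. Pads are 22 mm wide; open, the fingers measure 114 mm over their backs; the gripper's body (76 mm by 85 mm) begins 54 mm behind the grasp point. The pads swing forward as they close: fully open they stand 13 mm farther back than shut.
Start: joints at [-1.362, 0.469, -0.049, 1.532, 0.024, 1.141, -0.082], TCP at [0.159, 0.656, 0.203] pointing down, gripper open.
Joint ranges: [-2.59, 2.59], [-0.33, 1.99], [-1.39, 1.29], [0.1, 2.45], [-1.04, 4.18], [0.21, 1.99], [-2.66, 2.66]. Speed limits (rad/s): [2.57, 2.57, 3.14, 3.14, 3.14, 3.14, 3.14].

### API

Orientations are given as a 3x3 rotation matrix whose columns are the frame's x, y, z axes.
In Python, from plant import telemetry, get_image, arm gives the robot as it stands. The module is installed in compiled form; this text tells all that it offers.
- The arm moves only by the tool pendant, called after "Emit:" as name(argument=value, ...) on one line, values as JSON. Schema: {"type":"object","properties":{"deltas":{"type":"array","items":{"type":"array","items":{"type":"number"},"minItems":7,"maxItems":7},"minItems":1,"maxItems":12},"only":{"type":"string"},"quiet":{"type":"boolean"},"lines":{"type":"string"}},"required":["deltas"],"additionalProperties":false}. deltas is a list of rows, 1 to 12 of them, each of 7 numbers: the opening from 0.0 (shut) to 1.0 (fully open), then dx, dy, dz in m, then a rotation vector rx, ry, rz in rad; each row shifts and turns the commanded pose from where the row before left it, along the tool's axes as they then stand; what a row does not reach is not made up. A row lasts 1/12 s, in which the tool goes at most 0.0417 m and 0.125 rad, less where a joint would pass 70% of its speed; a pose out of reach is approached as far as the arm can. The fingers move at their own pace and stop on an object; the grip force is fixed at half the most. Time passes only in rows, so rows that do not move let the fingers close. The tool returns the time, the measured TCP pose, the force, the opening and the grip force at its end. only (a regular expression) keeps the lines of the reply that match it, lines (a string "A,B") keeps lines A to B, and quiet returns only ok. Input that does not fit is refused with a message, and nothing moves.
- telemetry.sense(): the state, without advancing time (a new reading comes with each control period).
- get_image(name): name is "side" or "top"; returns a dict with "img" (384x512x3 uint8, red, green, blue), "fx", "fy", "cx", "cy" (pixels), "distortion" ([k1, k2, p1, p2, k3] as OpenCV has them; the pictures are not rectified), "eye" and "orientation" of the camera in the world. Camera axes: x right, y up, looking along -z (the intrinsics and any distortion apply to the point x, -y, -z); pixel columns grow to the right and rows downward; lengths in m; the calibration is good to about 2 mm. A picture is of the moment at which its call begins. There is no depth.
- arm.sign_off(): hands the job in; it is judged then, once.
The state is a dict: "clock": time; "q": joint angles; "joint_velocities": joint speeds; "joint_torque": joint torques, N m; "ee_pos": TCP position; "ee_rot": TCP orientation; "contact_force": force on the tool from outside, world axes, zero at the start; "wrist_torque": the same for the moment, N m; "finger_gap": opening from 0.0 (shut) to 1.0 (fully open); "finger_force": force on a finger pad.
Only numpy, scipy, OpenCV 4.12 (cv2) and the standard library are available. Lean on these libraries where they do the work, as an engineer would, in place of code of your own. Each camera call takes 0.05 s, during which the arm holds its last target. There are 200 camera calls.

### The job

Take the key from its stand, push it fully down into the lock of the tube cassette's dock, turn it a quarter turn counter-clockwise (seen from above) so the bar swings right off the cassette, and leave it in. Then pinch the cassette's two side catches together, lift it straight up about 12 cm and finish while still holding it there, pinched, upright and still above the dock. Leave the jar, pump bottle and bowl alone.

Things in the scene. Friction and masses are not known exactly. Their poses are not given: they have to be found in the camera images.
- dock: Fixed white dock. Origin on the bench under the seat's centre, z up. Base plate 110 mm along x, y -60 to +130 mm, 8 mm thick; the cassette sits on it. Walls at x = +-33 to +-46 mm, y +-20 mm, up to z = 44 mm: their inward ledges (underside z = 38 mm) hold down the catches' teeth. End guides at y = +-43 to +-50 mm, up to z = 33 mm. Lock post at x = 0, y = +97 mm.
- lock (a joint): Turn of the lock's round steel plug and its bar about the vertical, rad; grows counter-clockwise seen from above. At 0 the bar points along dock -y, 2 mm above the end of the cassette's top; starts at 0 to 0.2; stop at 1.5 (bar along dock +x). The bar is off the cassette from about 0.85. Friction 0.06 N m; stays where left.
- lock_mouth (a point): Centre of the key slot's mouth on top of the lock plug (44 mm across), 80 mm above the bench. Turns with the plug: x along the slot, y across it, z up. Slot 18.5 x 10.5 mm, 28 mm deep, mouth chamfered 2 mm. The flat steel bar leaves the plug along -y: 18 mm wide, 6 mm thick, top 4 mm below the mouth, reaching 72 mm from the axis.
- key: Loose upright flat steel key, 60 g, 60 mm tall. Origin at the centre of the blade's lower end, z up. Blade 16 mm (x) by 8 mm (y), 26 mm long, lowest 4 mm narrowed to 12 x 5 mm. Head 34 mm (x) by 12 mm (y), z = 26 to 60 mm: grip across y. Fully in, the head rests on the plug and the origin is 26 mm below the mouth. A half turn fits too. Starts in the stand.
- stand: Fixed black block, 60 mm (x) by 50 mm (y), 40 mm high, holding the key upright in an 18.5 x 10.5 mm slot, 28 mm deep, long side along x, in the middle of its top (blade tip 14 mm above the bench). Origin at the centre of its underside. It and the jar may change places.
- cassette: Loose grey cassette, 0.2 to 0.35 kg, 36 mm (x) by 84 mm (y), 60 mm high, six capped tubes standing to 73 mm. Origin at the centre of its underside, z up, axes as the dock's; 1.5 mm play in the seat. A spring catch on each x face, 62 mm over both, 24 mm wide, top at z = 82 mm, has a low tooth under the dock's ledge: it lifts only with both catches pinched (48 mm over both).
- catch_a (a joint): Inward travel of the catch on the cassette's +x side, m: 0 free, 0.007 pressed to its stop. Spring 2.5 N at rest to 6 N fully pressed; the tooth is clear from about 0.005.
- catch_b (a joint): The same for the catch on the -x side.
- catch_a_pad (a point): Middle of the ribbed finger area on the outer face of the +x catch, 64 mm above the cassette's underside, 18 mm below the catch's top. Axes as the cassette's.
- catch_b_pad (a point): The same on the -x catch.
- jar: Bystander: lidded clear jar, 60 mm across, 60 mm high. Origin at the centre of its underside. Leave it alone.
- dispenser: Bystander: pump bottle, 60 mm across, 177 mm high. Origin at the centre of its underside. Leave it alone.
- bowl: Bystander: steel bowl, 90 mm across, 35 mm high. Origin at the centre of its underside. Leave it alone.

How it is judged:
By the outcome, as a careful person would: the job done as asked, in the order asked, and still so for the second after the job is handed in, while the arm keeps its last pose, push and grip.
It also fails if it takes over 48 s, if anything falls off the work surface, if the arm or the gripper's body presses on something with over 40 N, if the wrist force passes 120 N, or if a joint passes its speed limit or range.

## Working session

There is one attempt and no reset: what is moved stays moved. The work goes in short steps, Python scripts to look and compute and a tool call to move; the robot and the scene stay as the last step left them, time stands still between calls to the robot, and variables do not carry over. Pictures are saved under pics/ and viewed, at most 10 in all, crops included, and the job is handed in when it is done.

```bash
mkdir -p pics; python3 - <<'E'
from plant import telemetry,get_image,arm
import cv2,numpy as np
print(arm.pinch_z)
s=telemetry.sense();print({k:np.round(v,3).tolist() for k,v in s.items()})
for n in("top","side"):
    d=get_image(n);cv2.imwrite(f"pics/{n}0.png",d["img"][:,:,::-1]);print({k:np.round(v,4).tolist() for k,v in d.items() if k!="img"})
E
```

```text
0.0187
{'clock': 0.0, 'q': [-1.362, 0.469, -0.049, 1.534, 0.024, 1.141, -0.082], 'joint_velocities': [-0.001, -0.001, 0.001, -0.002, 0.0, -0.001, -0.0], 'joint_torque': [0.0, -51.034, -0.046, -23.77, 0.011, 0.008, 0.0], 'ee_pos': [0.159, 0.655, 0.202], 'ee_rot': [[-0.972, 0.236, -0.0], [0.236, 0.972, -0.002], [-0.0, -0.002, -1.0]], 'contact_force': [-0.128, -0.357, -0.522], 'wrist_torque': [0.031, -0.007, -0.01], 'finger_force': 0.0, 'finger_gap': 1.002}
{'fx': 368.4447, 'fy': 368.4447, 'cx': 261.425, 'cy': 187.3601, 'distortion': [-0.0726, 0.0, 0.0, 0.0, 0.0], 'eye': [0.5282, -0.011, 1.0812], 'orientation': [[-0.0147, 0.9966, -0.0807], [-0.9999, -0.0145, 0.0028], [0.0016, 0.0807, 0.9967]]}
{'fx': 465.7919, 'fy': 465.7919, 'cx': 245.6469, 'cy': 182.5625, 'distortion': [-0.1928, 0.0, 0.0, 0.0, 0.0], 'eye': [0.4856, -0.8172, 0.8036], 'orientation': [[0.9872, 0.1196, -0.1057], [-0.1588, 0.6686, -0.7265], [-0.0163, 0.734, 0.679]]}
```

View pics/top0.png

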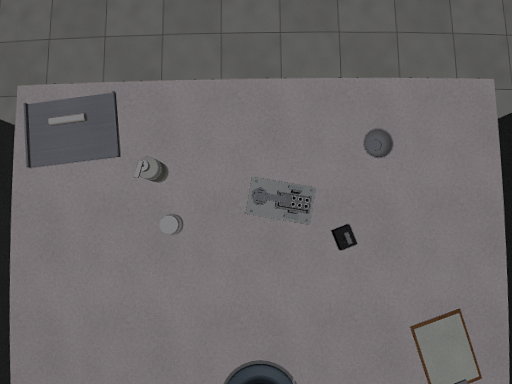

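View pics/side0.png

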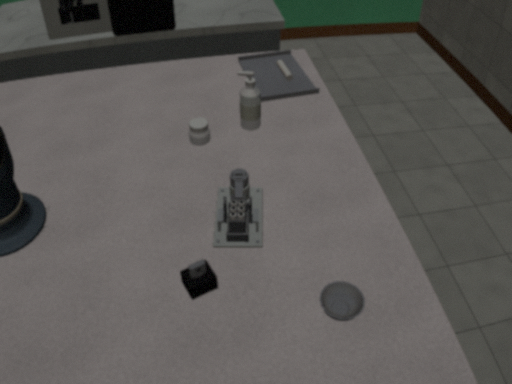

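The top view shows the dock around (280,200) with the lock on its left at (262,197) and the cassette at (299,203). The stand with the key is at (344,237), the jar at (170,224), the pump bottle at (150,168) and the bowl at (377,142). In the side view the lock is at (239,175) and the stand at (199,278).

```bash
python3 - <<'E'
import cv2,numpy as np
t=cv2.imread("pics/top0.png");s=cv2.imread("pics/side0.png")
a=cv2.resize(t[170:255,240:365],None,fx=6,fy=6,interpolation=cv2.INTER_CUBIC)
cv2.imwrite("pics/c1.png",np.clip(a*1.4,0,255).astype(np.uint8))
b=cv2.resize(s[160:305,175:275],None,fx=4,fy=4,interpolation=cv2.INTER_CUBIC)
cv2.imwrite("pics/c2.png",np.clip(b*1.4,0,255).astype(np.uint8))
E
```

```text
(no output)
```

View pics/c1.png

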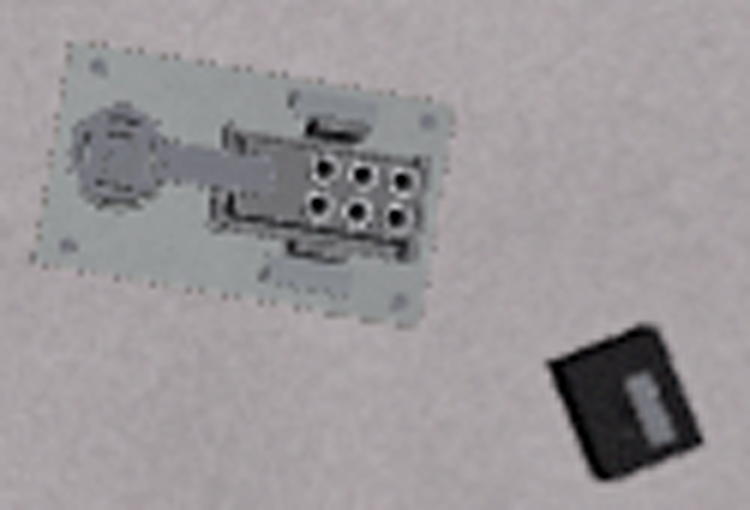

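View pics/c2.png

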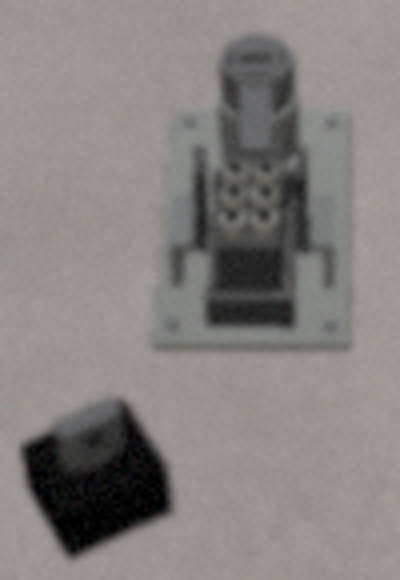

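The crops show the plate's corners at crop pixels (68,42), (455,105), (418,325) and (33,262), with the plug centred at about (118,157) and the slot's ends marked across dock x. The bar runs right to about (272,175). The stand is the black square centred at about (625,402), and the key head is at (652,410). Next I measure these with masks and ray casts.

```bash
cat > h.py <<'E'
import cv2,numpy as np
from plant import telemetry,get_image,arm
def grab(n,k=4):
    d=[get_image(n) for _ in range(k)];c=d[0];c["img"]=np.mean([x["img"] for x in d],0).astype(np.float32);return c
def K(c):return np.array([[c["fx"],0,c["cx"]],[0,c["fy"],c["cy"]],[0,0,1.]]),np.array(c["distortion"],float)
def rays(c,px):
    k,D=K(c);u=cv2.undistortPoints(np.array(px,float).reshape(-1,1,2),k,D).reshape(-1,2)
    return np.c_[u[:,0],-u[:,1],-np.ones(len(u))]@np.array(c["orientation"]).T
def cast(c,px,z):
    r=rays(c,px);e=np.array(c["eye"]);return e+r*((z-e[2])/r[:,2])[:,None]
def proj(c,P):
    p=(np.atleast_2d(P)-c["eye"])@np.array(c["orientation"]);k,D=K(c)
    return cv2.projectPoints(p*[1,-1,-1],np.zeros(3),np.zeros(3),k,D)[0].reshape(-1,2)
def tri(c1,p1,c2,p2):
    A=[];b=[]
    for c,p in((c1,p1),(c2,p2)):
        r=rays(c,[p])[0];r/=np.linalg.norm(r);M=np.eye(3)-np.outer(r,r);A.append(M);b.append(M@c["eye"])
    P=np.linalg.solve(A[0]+A[1],b[0]+b[1]);return P,[np.linalg.norm(A[i]@P-b[i]) for i in(0,1)]
def mask(m,box):
    x0,y0,x1,y1=box;o=np.zeros(m.shape,np.uint8);o[y0:y1,x0:x1]=m[y0:y1,x0:x1];return o
def big(m):
    c=max(cv2.findContours(m,cv2.RETR_EXTERNAL,cv2.CHAIN_APPROX_NONE)[0],key=cv2.contourArea);return c
def rect(P):
    (c,s,a)=cv2.minAreaRect((P[:,:2]*1000).astype(np.float32));return np.round(c,1),np.round(s,1),round(a,1)
E
python3 - <<'E'
from h import *
T=grab("top");S=grab("side")
np.save("T.npy",T,allow_pickle=True);np.save("S.npy",S,allow_pickle=True)
it,im=T["img"],S["img"]
for n,u,v in(("bench",330,190),("plate",258,182),("plug",259,196),("bar",275,198),("cass",288,199),("key",348,238),("stand",340,236)):print(n,it[v,u].round())
for n,u,v in(("bench",260,270),("plate",222,235),("plug",239,177),("key",199,268),("stand",199,285)):print("side",n,im[v,u].round())
br=(it[:,:,1]-it[:,:,0])
m=mask((br>-3).astype(np.uint8),(235,165,330,235));m=cv2.morphologyEx(m,cv2.MORPH_CLOSE,np.ones((5,5)));m=cv2.morphologyEx(m,cv2.MORPH_OPEN,np.ones((3,3)))
c=big(m).reshape(-1,2);print("plate z8",rect(cast(T,c,.008)),cv2.contourArea(c))
k=mask((it.mean(2)<70).astype(np.uint8),(325,218,365,256));c=big(k);h=cv2.convexHull(c);print("stand z40",rect(cast(T,h.reshape(-1,2),.04)),"z20",rect(cast(T,h.reshape(-1,2),.02)))
f=cv2.fillConvexPoly(np.zeros_like(k),h,1);f=cv2.erode(f,np.ones((3,3)));kk=f*(it.mean(2)>55).astype(np.uint8);c=big(kk).reshape(-1,2);M=cv2.moments(kk,True)
print("key",rect(cast(T,c,.074)),cast(T,[(M["m10"]/M["m00"],M["m01"]/M["m00"])],.074).round(4),M["m00"])
# hand-read checks, crop->pixel
g=lambda u,v:((u+.5)/6-.5+240,(v+.5)/6-.5+170); w=lambda u,v:((u+.5)/4-.5+175,(v+.5)/4-.5+160)
print("plug top z80",cast(T,[g(118,157)],.08).round(4),"bar end z76",cast(T,[g(272,176)],.076).round(4))
print("plug tri",tri(T,g(118,157),S,w(257,60)))
print("key tri",tri(T,g(652,410),S,w(92,420)))
print("plate corners",cast(T,[g(68,42),g(455,105),g(418,325),g(33,262)],.008).round(4).tolist())
print("side plate corners",cast(S,[w(176,112),w(351,112),w(351,348),w(153,345)],.008).round(4).tolist())
E
```

```text
bench [121. 117. 119.]
plate [109. 111. 112.]
plug [85. 86. 92.]
bar [84. 85. 90.]
cass [79. 79. 82.]
key [84. 84. 90.]
stand [26. 24. 27.]
side bench [111. 107. 105.]
side plate [94. 96. 94.]
side plug [67. 68. 70.]
side key [26. 26. 25.]
side stand [8. 6. 8.]
plate z8 (array([576.7, -68.7]), array([189.4, 109.9]), 79.7) 2340.5
stand z40 (array([ 469.4, -244.2]), array([62. , 54.5]), 20.5) z20 (array([ 468.3, -248.7]), array([63.2, 55.5]), 20.5)
key (array([ 468.6, -247.9]), array([32.7, 12.8]), 20.5) [[ 0.469  -0.2474  0.074 ]] 55.0
plug top z80 [[ 0.5865 -0.0075  0.08  ]] bar end z76 [[ 0.577  -0.0775  0.076 ]]
plug tri (array([ 0.58724863, -0.00755331,  0.0748609 ]), [np.float64(0.0004538346481806675), np.float64(0.00045383464818066747)])
key tri (array([ 0.4683871 , -0.24972542,  0.06947143]), [np.float64(0.0006671804082546778), np.float64(0.0006671804082546243)])
plate corners [[0.6473, 0.0163, 0.008], [0.6137, -0.1721, 0.008], [0.5071, -0.1514, 0.008], [0.5403, 0.0346, 0.008]]
side plate corners [[0.5402, 0.0276, 0.008], [0.6474, 0.0085, 0.008], [0.6127, -0.1769, 0.008], [0.5056, -0.1562, 0.008]]
```

Top-view results:
- **Plate:** 189×110 mm, as specified.
- **Dock origin:** about (0.570, -0.103), +y at 79.7°.
- **Lock:** (0.588, -0.008), bar at about 0.05 rad.
- **Key:** (0.469, -0.247), x axis at 20.5°.

I carry the gripper round via (0.45, 0.2) and end above the key.

Emit:
pendant(deltas=[[1, -0.028, -0.0268, 0, 0, 0, 0], [1, -0.028, -0.0268, 0, 0, 0, 0], [1, -0.028, -0.0268, 0, 0, 0, 0], [1, -0.028, -0.0268, 0, 0, 0, 0], [1, -0.028, -0.0268, 0, 0, 0, 0], [1, -0.028, -0.0268, 0, 0, 0, 0], [1, -0.028, -0.0268, 0, 0, 0, 0], [1, -0.028, -0.0268, 0, 0, 0, 0], [1, -0.028, -0.0268, 0, 0, 0, 0], [1, -0.028, -0.0268, 0, 0, 0, 0], [1, -0.028, -0.0268, 0, 0, 0, 0], [1, -0.028, -0.0268, 0, 0, 0, 0]])

```text
clock: 1.5
ee_pos: [0.4105, 0.2627, 0.2038]
ee_rot: [[-0.972, 0.235, 0.001], [0.235, 0.972, 0.001], [-0.0, 0.001, -1.0]]
contact_force: [1.0, 0.0, -0.1]
finger_gap: 1.003
finger_force: 0.0
```

Emit:
pendant(deltas=[[1, -0.028, -0.0268, 0, 0, 0, 0], [1, -0.026, -0.0268, 0, 0, 0, 0], [1, -0.0104, -0.0359, 0, 0, 0, 0], [1, -0.0104, -0.0359, 0, 0, 0, 0], [1, -0.0104, -0.0359, 0, 0, 0, 0], [1, -0.0104, -0.0359, 0, 0, 0, 0], [1, -0.0104, -0.0359, 0, 0, 0, 0], [1, -0.0104, -0.0359, 0, 0, 0, 0], [1, -0.0104, -0.0359, 0, 0, 0, 0], [1, -0.0104, -0.0359, 0, 0, 0, 0], [1, -0.0104, -0.0359, 0, 0, 0, 0], [1, -0.0104, -0.0359, 0, 0, 0, 0]])

```text
clock: 2.5
ee_pos: [0.466, -0.1756, 0.2038]
ee_rot: [[-0.972, 0.235, 0.001], [0.235, 0.972, 0.0], [-0.001, 0.001, -1.0]]
contact_force: [1.9, -0.5, -0.7]
finger_gap: 0.999
finger_force: 0.0
```

Emit:
pendant(deltas=[[1, -0.0104, -0.0359, 0, 0, 0, 0], [1, -0.0104, -0.0359, 0, 0, 0, 0], [1, 0, 0, 0, 0, 0, 0.12], [1, 0, 0, 0, 0, 0, 0.12], [1, 0, 0, 0, 0, 0, 0.12], [1, 0, 0, 0, 0, 0, 0.12], [1, 0, 0, 0, 0, 0, 0.12], [1, 0, 0, 0, 0, 0, 0.12], [1, 0, 0, 0, 0, 0, 0.12], [1, 0, 0, 0, 0, 0, 0.12], [1, 0, 0, 0, 0, 0, 0.12], [1, 0, 0, 0, 0, 0, 0.12]])

```text
clock: 3.5
ee_pos: [0.4695, -0.2484, 0.2035]
ee_rot: [[-0.127, 0.992, 0.0], [0.992, 0.127, 0.0], [0.0, 0.0, -1.0]]
contact_force: [0.4, -0.2, -0.3]
finger_gap: 1.005
finger_force: 0.0
```

Emit:
pendant(deltas=[[1, 0, 0, 0, 0, 0, 0.12], [1, 0, 0, 0, 0, 0, 0.12], [1, 0, 0, 0, 0, 0, 0.12], [1, 0, 0, 0, 0, 0, 0.12], [1, 0, 0, 0, 0, 0, 0.12], [1, 0, 0, 0, 0, 0, 0.12], [1, 0, 0, 0, 0, 0, 0.12], [1, 0, 0, 0, 0, 0, 0.12], [1, 0, 0, 0, 0, 0, 0.12], [1, 0, 0, 0, 0, 0, 0.12], [1, 0, 0, 0, 0, 0, 0.12], [1, 0, 0, 0, 0, 0, 0]])

```text
clock: 4.5
ee_pos: [0.4696, -0.2484, 0.2033]
ee_rot: [[0.928, 0.373, -0.0], [0.373, -0.928, -0.0], [-0.0, 0.0, -1.0]]
contact_force: [0.5, 0.4, 0.4]
finger_gap: 0.998
finger_force: 0.0
```

```bash
cat > d.py <<'E'
import sys;from h import *
# target x y z yaw(deg of tool y) -> remaining in tool axes
x,y,z,a=map(float,sys.argv[1:5]);s=telemetry.sense();R=np.array(s["ee_rot"]);p=np.array(s["ee_pos"])
cur=np.degrees(np.arctan2(R[1,1],R[0,1]));e=(a-cur+180)%360-180
print("t",s["clock"],"yaw",cur.round(2),"p",p.round(4),"tilt",R[:2,2].round(4),"q",np.round(s["q"],2),"F",np.round(s["contact_force"],1),"gap",round(s["finger_gap"],3))
print("tool d",(R.T@(np.array([x,y,z])-p)).round(4),"rz",-np.radians(e).round(4))
E
python3 d.py .469 -.2475 .2 -69.5
```

```text
t 4.5 yaw -68.1 p [ 0.4696 -0.2484  0.2033] tilt [-0.0003 -0.0004] q [-0.44  0.38  1.1   1.92 -0.38  1.08 -0.37] F [0.5 0.4 0.4] gap 0.998
tool d [-0.0002 -0.001   0.0033] rz 0.0244
```

Emit:
pendant(deltas=[[0.5, 0, -0.001, 0.0345, 0, 0, 0.024], [0.5, 0, 0, 0.035, 0, 0, 0], [0.5, 0, 0, 0.035, 0, 0, 0], [0.5, 0, 0, 0.034, 0, 0, 0], [0.5, 0, 0, 0.02, 0, 0, 0], [0.5, 0, 0, 0, 0, 0, 0]])

```text
clock: 5.0
ee_pos: [0.4664, -0.2457, 0.0412]
ee_rot: [[0.935, 0.355, -0.007], [0.355, -0.935, 0.003], [-0.006, -0.006, -1.0]]
contact_force: [-1.2, -0.0, 0.0]
finger_gap: 0.501
finger_force: 0.0
```

```bash
python3 d.py .469 -.2475 .045 -69.5
python3 - <<'E'
from h import *
o=[]
for n,P in(("top",(.469,-.2475,.06)),("side",(.469,-.2475,.06))):
    d=get_image(n);u,v=proj(d,P)[0].astype(int);c=d["img"][max(v-40,0):v+40,u-50:u+50,::-1];o.append(cv2.resize(c,(400,320),interpolation=cv2.INTER_CUBIC))
cv2.imwrite("pics/k1.png",np.clip(np.hstack(o)*1.5,0,255).astype(np.uint8))
E
```

```text
t 5.0 yaw -69.21 p [ 0.4664 -0.2457  0.0412] tilt [-0.0072  0.0034] q [-0.24  0.59  0.87  2.06 -0.64  0.79 -0.18] F [-1.2 -0.   0. ] gap 0.501
tool d [ 0.0017  0.0026 -0.0038] rz 0.0051
```

View pics/k1.png

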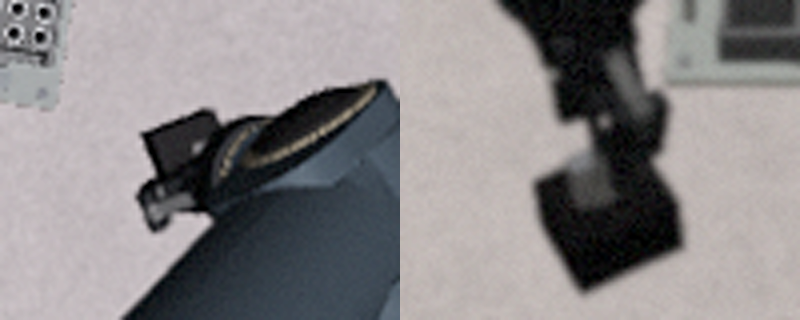

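The left half (top view) is mostly hidden by the wrist. In the right half (side view) the key head is at crop pixel (590,180), with the fingertips at about (600,135) and (655,165). I check where the calibration puts the TCP and key in this crop.

Emit:
pendant(deltas=[[0.5, 0.0017, 0.0026, -0.004, 0, 0, 0], [0.5, 0, 0, 0, 0, 0, 0]])

```text
clock: 5.27
ee_pos: [0.4737, -0.2509, 0.0513]
ee_rot: [[0.936, 0.353, 0.005], [0.353, -0.936, -0.002], [0.004, 0.004, -1.0]]
contact_force: [0.2, -0.4, -0.1]
finger_gap: 0.499
finger_force: 0.0
```

```bash
python3 d.py .469 -.2475 .045 -69.5
python3 - <<'E'
from h import *
d=get_image("side");o=proj(d,(.469,-.2475,.06))[0].astype(int)-[50,40]
s=telemetry.sense();p=np.array(s["ee_pos"]);R=np.array(s["ee_rot"])
f=lambda P:((proj(d,P)[0]-o)*4).round()
b=p-R[:,2]*.006
print("key top",f((.469,-.2475,.074)),"tcp",f(p),"tips",f(b+R[:,1]*.021),f(b-R[:,1]*.021))
c=d["img"][o[1]:o[1]+80,o[0]:o[0]+100,::-1]
cv2.imwrite("pics/k2.png",np.clip(cv2.resize(c,(800,600),interpolation=cv2.INTER_CUBIC)*2.,0,255).astype(np.uint8))
E
```

```text
t 5.2667 yaw -69.34 p [ 0.4737 -0.2509  0.0513] tilt [ 0.0047 -0.002 ] q [-0.25  0.58  0.89  2.04 -0.63  0.81 -0.19] F [ 0.2 -0.4 -0.1] gap 0.499
tool d [-0.0033 -0.0049  0.0063] rz 0.0028
key top [201. 145.] tcp [215. 177.] tips [232. 199.] [195. 141.]
```

View pics/k2.png

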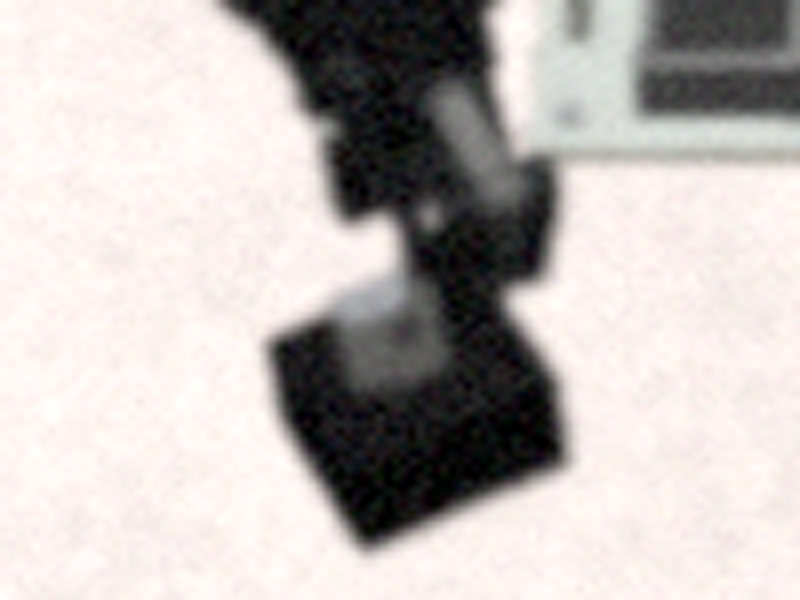

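The fingers straddle the key: the near one hides the key's right edge at x = 450, against the black stand. The pose fits the calibration once the arm has settled, so I nudge and close.

Emit:
pendant(deltas=[[0.5, -0.0018, -0.0039, 0.004, 0, 0, 0], [0.5, 0, 0, 0, 0, 0, 0], [0.5, 0, 0, 0, 0, 0, 0], [0, 0, 0, 0, 0, 0, 0], [0, 0, 0, 0, 0, 0, 0], [0, 0, 0, 0, 0, 0, 0], [0, 0, 0, 0, 0, 0, 0], [0, 0, 0, 0, 0, 0, 0]])

```text
clock: 5.98
ee_pos: [0.4687, -0.2467, 0.0451]
ee_rot: [[0.936, 0.352, 0.0], [0.352, -0.936, -0.0], [0.0, 0.0, -1.0]]
contact_force: [1.2, 0.4, 2.3]
finger_gap: 0.093
finger_force: 58.7
```

```bash
python3 d.py .469 -.248 .045 -69.5
```

```text
t 5.9833 yaw -69.39 p [ 0.4687 -0.2467  0.0451] tilt [ 0.0003 -0.0001] q [-0.25  0.58  0.88  2.06 -0.64  0.79 -0.19] F [1.2 0.4 2.3] gap 0.093
tool d [-0.0002  0.0014  0.0001] rz 0.0019
```

Emit:
pendant(deltas=[[0, 0, 0, -0.02, 0, 0, 0], [0, 0, 0, -0.03, 0, 0, 0], [0, 0, 0, -0.03, 0, 0, 0], [0, 0, 0, -0.03, 0, 0, 0], [0, 0.0278, -0.026, 0, 0, 0, 0], [0, 0.0278, -0.026, 0, 0, 0, 0], [0, 0.0278, -0.026, 0, 0, 0, 0], [0, 0.0278, -0.026, 0, 0, 0, 0], [0, 0.0278, -0.026, 0, 0, 0, 0], [0, 0.0278, -0.026, 0, 0, 0, 0], [0, 0.0278, -0.026, 0, 0, 0, 0]])

```text
clock: 6.9
ee_pos: [0.5868, -0.0055, 0.1546]
ee_rot: [[0.936, 0.352, -0.001], [0.352, -0.936, 0.0], [-0.0, -0.0, -1.0]]
contact_force: [0.2, -0.3, -0.1]
finger_gap: 0.093
finger_force: 58.7
```

Emit:
pendant(deltas=[[0, 0, 0, 0, 0, 0, 0.1], [0, 0, 0, 0, 0, 0, 0.1], [0, 0, 0, 0, 0, 0, 0.1], [0, 0, 0, 0, 0, 0, 0.1], [0, 0, 0, 0, 0, 0, 0.089], [0, 0, 0, 0, 0, 0, 0], [0, 0, 0, 0, 0, 0, 0], [0, 0, 0, 0, 0, 0, 0]])

```text
clock: 7.57
ee_pos: [0.5864, -0.0075, 0.1547]
ee_rot: [[0.992, -0.127, -0.0], [-0.127, -0.992, 0.0], [-0.0, -0.0, -1.0]]
contact_force: [-0.0, -0.5, -0.1]
finger_gap: 0.09
finger_force: 58.7
```

```bash
python3 d.py .587 -.008 .13 -97.4
python3 - <<'E'
from h import *
o=[]
for n,r in (("top",80),("side",80)):
    d=get_image(n);u,v=proj(d,(.587,-.008,.1))[0].astype(int)-[25,25];print(n,u,v);c=d["img"][v:v+50,u:u+50,::-1];o.append(cv2.resize(c,(400,400),interpolation=cv2.INTER_CUBIC))
    P=np.array(telemetry.sense()["ee_pos"]);print("tcp",(proj(d,P)[0]-[u,v])*8,"tip",(proj(d,P-[0,0,.031])[0]-[u,v])*8,"mouth",(proj(d,(.587,-.008,.08))[0]-[u,v])*8)
cv2.imwrite("pics/l1.png",np.clip(np.hstack(o)*1.8,0,255).astype(np.uint8))
E
```

```text
t 7.5667 yaw -97.29 p [ 0.5864 -0.0075  0.1547] tilt [-0.0004  0.0002] q [-0.84  0.61  1.14  1.85 -0.63  1.1  -1.16] F [-0.  -0.5 -0.1] gap 0.09
tool d [0.0007 0.0004 0.0247] rz 0.0018
top 234 170
tcp [200.95787701 192.3656715 ] tip [201.40173935 198.33442549] mouth [203.33734208 204.50194235]
side 213 141
tcp [195.33918325  56.02597452] tip [198.38120284 141.27844643] mouth [204.38636228 257.17947555]
```

View pics/l1.png

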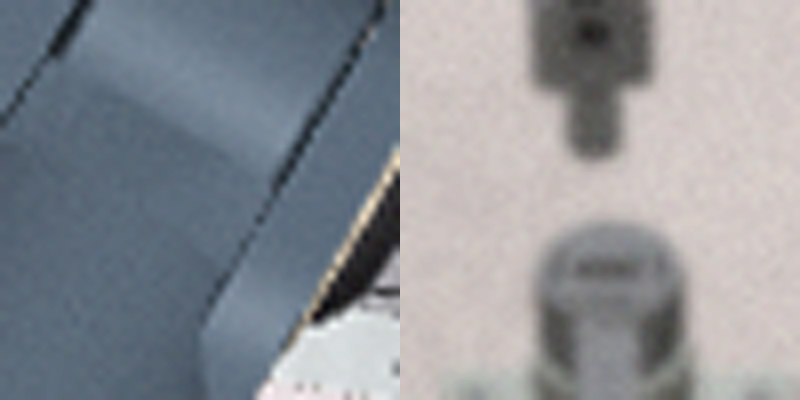

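The side half shows the key held upright with its blade centred at about x = 594 and tip at row 157. The plug top's centre is at about (611,268) and the slot at (606,268). In y they agree, but in x the key looks 2–3 mm short. I measure the columns sub-pixel.

```bash
python3 - <<'E'
from h import *
d=grab("side",6);g=d["img"].mean(2)
def edges(v,u0,u1):
    r=cv2.resize(g[v:v+1,u0:u1],None,fx=10,fy=1,interpolation=cv2.INTER_LINEAR)[0];b=np.r_[r[:20],r[-20:]].mean();t=(b+np.min(r))/2
    i=np.where(r<t)[0];return np.array([i[0],i[-1]])/10+u0-.45
for v in range(154,160):e=edges(v,226,250);print("blade",v,e,e.mean())
for v in range(150,153):e=edges(v,222,252);print("head",v,e,e.mean())
for v in range(172,186,2):e=edges(v,222,262);print("plug",v,e,e.mean())
for v in range(172,178):print("slot",v,g[v,230:254].round().astype(int))
P=np.array(telemetry.sense()["ee_pos"]);print(P,proj(d,[P-[0,0,.025],[.587,-.008,.08],[.588,-.008,.08],[.587,-.008,.07],[.587,-.008,.079]]))
E
```

```text
blade 154 [233.35 240.15] 236.75
blade 155 [233.35 240.15] 236.75
blade 156 [233.45 240.15] 236.8
blade 157 [233.55 240.05] 236.8
blade 158 [233.65 240.15] 236.9
blade 159 [233.75 239.85] 236.8
head 150 [229.25 243.85] 236.55
head 151 [229.75 243.05] 236.4
head 152 [232.15 240.45] 236.3
plug 172 [230.45 246.65] 238.55
plug 174 [230.45 247.05] 238.75
plug 176 [229.35 248.35] 238.85000000000002
plug 178 [229.35 248.25] 238.8
plug 180 [229.85 248.05] 238.95000000000002
plug 182 [229.95 247.95] 238.95000000000002
plug 184 [230.25 247.75] 239.0
slot 172 [ 97  86  76  75  76  74  75  72  73  74  74  72  74  75  75  73  81  96
 106 111 112 113 112 114]
slot 173 [ 92  79  67  69  72  67  63  61  61  60  59  61  65  71  72  67  74  87
 101 108 111 112 113 112]
slot 174 [ 86  73  63  67  68  61  55  52  52  52  52  54  59  68  70  66  70  80
  92 104 111 112 112 112]
slot 175 [ 83  71  64  68  69  62  58  57  57  57  58  57  62  69  71  68  72  76
  87 101 110 113 113 113]
slot 176 [ 79  71  67  71  74  71  70  70  69  70  71  70  71  75  74  72  71  71
  81 100 109 111 112 114]
slot 177 [ 74  70  71  72  74  74  72  72  71  70  70  72  73  75  75  73  67  62
  77  98 108 111 112 111]
[ 0.5865727  -0.00761576  0.15493619] [[237.75505431 156.60877578]
 [238.54829529 173.14743444]
 [238.97075971 173.09718244]
 [238.66101574 176.32247666]
 [238.55962428 173.4666973 ]]
```

Emit:
pendant(deltas=[[0, 0.0031, -0.0004, 0.015, 0, 0, 0], [0, 0, 0, 0.015, 0, 0, 0], [0, 0, 0, 0.008, 0, 0, 0], [0, 0, 0, 0, 0, 0, 0], [0, 0, 0, 0.005, 0, 0, 0], [0, 0, 0, 0.004, 0, 0, 0], [0, 0, 0, 0, 0, 0, 0], [0, 0, 0, 0, 0, 0, 0]])

```text
clock: 8.63
ee_pos: [0.5897, -0.0077, 0.1079]
ee_rot: [[0.992, -0.129, 0.0], [-0.129, -0.992, -0.0], [0.0, -0.0, -1.0]]
contact_force: [-0.2, -0.0, -0.6]
finger_gap: 0.09
finger_force: 58.8
```

```bash
python3 d.py .5895 -.008 .085 -97.4
```

```text
t 8.6333 yaw -97.41 p [ 0.5897 -0.0077  0.1079] tilt [ 0.0001 -0.    ] q [-0.8   0.66  1.08  1.88 -0.69  1.03 -1.12] F [-0.2 -0.  -0.6] gap 0.09
tool d [-0.0002  0.0004  0.0229] rz -0.0001
```

Emit:
pendant(deltas=[[0, 0, 0, 0.004, 0, 0, 0], [0, 0, 0, 0.004, 0, 0, 0], [0, 0, 0, 0, 0, 0, 0], [0, 0, 0, 0, 0, 0, 0]])

```text
clock: 8.97
ee_pos: [0.5902, -0.0073, 0.1005]
ee_rot: [[0.992, -0.129, 0.001], [-0.129, -0.992, 0.001], [0.001, -0.001, -1.0]]
contact_force: [-0.3, 1.0, -0.9]
finger_gap: 0.092
finger_force: 58.8
```

```bash
python3 d.py .5895 -.008 .085 -97.4
```

```text
t 8.9667 yaw -97.39 p [ 0.5902 -0.0073  0.1005] tilt [0.0014 0.0008] q [-0.79  0.67  1.07  1.89 -0.7   1.02 -1.11] F [-0.3  1.  -0.9] gap 0.092
tool d [-0.0007  0.0008  0.0155] rz 0.0002
```

Emit:
pendant(deltas=[[0, 0, 0, 0.005, 0, 0, 0], [0, 0, 0, 0.005, 0, 0, 0], [0, 0, 0, 0.002, 0, 0, 0], [0, 0, 0, 0, 0, 0, 0], [0, 0, 0, 0, 0, 0, 0]])

```text
clock: 9.38
ee_pos: [0.5892, -0.0074, 0.0873]
ee_rot: [[0.992, -0.129, -0.001], [-0.129, -0.992, 0.0], [-0.001, 0.0, -1.0]]
contact_force: [-0.1, 0.2, -0.7]
finger_gap: 0.09
finger_force: 58.6
```

```bash
python3 d.py .5895 -.008 .085 -97.4
```

```text
t 9.3833 yaw -97.41 p [ 0.5892 -0.0074  0.0873] tilt [-0.0012  0.0001] q [-0.78  0.69  1.06  1.9  -0.72  1.   -1.1 ] F [-0.1  0.2 -0.7] gap 0.09
tool d [0.0004 0.0005 0.0023] rz -0.0001
```

Emit:
pendant(deltas=[[0, 0, 0, 0.002, 0, 0, 0], [0, 0, 0, 0.002, 0, 0, 0], [0, 0, 0, 0, 0, 0, 0], [0, 0, 0, 0, 0, 0, 0]])

```text
clock: 9.72
ee_pos: [0.59, -0.0078, 0.0849]
ee_rot: [[0.992, -0.129, 0.001], [-0.129, -0.992, 0.001], [0.001, -0.001, -1.0]]
contact_force: [-1.7, 1.2, 6.1]
finger_gap: 0.091
finger_force: 60.9
```

```bash
python3 d.py .5895 -.008 .085 -97.4
```

```text
t 9.7167 yaw -97.42 p [ 0.59   -0.0078  0.0849] tilt [0.0007 0.0007] q [-0.77  0.69  1.05  1.9  -0.72  0.99 -1.09] F [-1.7  1.2  6.1] gap 0.091
tool d [-0.0005  0.0002 -0.0001] rz -0.0003
```

Emit:
pendant(deltas=[[0, 0, 0, 0.002, 0, 0, 0], [0, 0, 0, 0, 0, 0, 0], [0, 0, 0, 0, 0, 0, 0]])

```text
clock: 9.97
ee_pos: [0.5903, -0.008, 0.0846]
ee_rot: [[0.992, -0.129, 0.001], [-0.129, -0.992, 0.002], [0.001, -0.002, -1.0]]
contact_force: [-5.1, 1.9, 17.8]
finger_gap: 0.088
finger_force: 63.9
```

```bash
python3 d.py .5895 -.008 .085 -97.4
```

```text
t 9.9667 yaw -97.42 p [ 0.5903 -0.008   0.0846] tilt [0.0013 0.0019] q [-0.77  0.69  1.05  1.9  -0.72  0.99 -1.09] F [-5.1  1.9 17.8] gap 0.088
tool d [-0.0008  0.0001 -0.0005] rz -0.0004
```

Emit:
pendant(deltas=[[0, 0, -0.0002, 0, 0, 0, -0.1], [0, 0, -0.0002, 0, 0, 0, -0.1], [0, 0, -0.0002, 0, 0, 0, -0.1], [0, 0, -0.0002, 0, 0, 0, -0.1], [0, 0, -0.0002, 0, 0, 0, -0.1], [0, 0, -0.0002, 0, 0, 0, -0.1], [0, 0, 0, 0, 0, 0, 0], [0, 0, 0, 0, 0, 0, 0]])

```text
clock: 10.63
ee_pos: [0.5907, -0.0072, 0.0846]
ee_rot: [[0.891, 0.453, 0.003], [0.453, -0.892, 0.002], [0.003, -0.0, -1.0]]
contact_force: [-4.7, 1.0, 15.4]
finger_gap: 0.088
finger_force: 63.3
```

```bash
python3 d.py .5895 -.008 .085 -15; python3 -c "
from h import *;print(telemetry.sense()['wrist_torque'])"
```

```text
t 10.6333 yaw -63.06 p [ 0.5907 -0.0072  0.0846] tilt [0.0027 0.0016] q [-0.69  0.61  0.9   1.89 -0.6   0.93 -0.61] F [-4.7  1.  15.4] gap 0.088
tool d [-0.0014  0.0002 -0.0004] rz -0.8388
[0.31364405 0.96600625 0.02700309]
```

Emit:
pendant(deltas=[[0, -0.0005, -0.0002, 0, 0, 0, -0.1], [0, 0, -0.0002, -0.0005, 0, 0, -0.1], [0, 0, -0.0002, 0, 0, 0, -0.1], [0, 0, -0.0002, 0, 0, 0, -0.1], [0, 0, -0.0002, 0, 0, 0, -0.1], [0, 0, -0.0002, 0, 0, 0, -0.1], [0, 0, -0.0002, 0, 0, 0, -0.1], [0, 0, -0.0002, 0, 0, 0, -0.1], [0, 0, 0, 0, 0, 0, -0.04], [0, 0, 0, 0, 0, 0, 0], [0, 0, 0, 0, 0, 0, 0]])

```text
clock: 11.55
ee_pos: [0.5895, -0.0058, 0.0847]
ee_rot: [[0.258, 0.966, 0.003], [0.966, -0.258, 0.002], [0.002, 0.003, -1.0]]
contact_force: [-1.4, 1.8, 11.5]
finger_gap: 0.085
finger_force: 62.4
```

```bash
python3 d.py .5895 -.008 .085 -15; python3 -c "
from h import *;print(telemetry.sense()['wrist_torque'])"
```

```text
t 11.55 yaw -14.93 p [ 0.5895 -0.0058  0.0847] tilt [0.0034 0.0015] q [-0.56  0.53  0.68  1.89 -0.43  0.87  0.08] F [-1.4  1.8 11.5] gap 0.085
tool d [-0.0022  0.0006 -0.0003] rz 0.0013
[ 0.37391875  0.59001615 -0.06155141]
```

Emit:
pendant(deltas=[[0, -0.0005, 0, 0, 0, 0, -0.05], [0, 0, 0, 0, 0, 0, -0.05], [0, 0, 0, 0, 0, 0, 0], [0, 0, 0, 0, 0, 0, 0]])

```text
clock: 11.88
ee_pos: [0.5893, -0.0057, 0.0846]
ee_rot: [[0.159, 0.987, 0.003], [0.987, -0.159, 0.002], [0.002, 0.003, -1.0]]
contact_force: [-2.5, 2.7, 13.2]
finger_gap: 0.088
finger_force: 62.5
```

```bash
python3 d.py .5895 -.008 .085 -15; python3 -c "
from h import *;print(telemetry.sense()['wrist_torque'])"
```

```text
t 11.8833 yaw -9.17 p [ 0.5893 -0.0057  0.0846] tilt [0.0031 0.002 ] q [-0.54  0.53  0.65  1.89 -0.42  0.86  0.16] F [-2.5  2.7 13.2] gap 0.088
tool d [-0.0022  0.0006 -0.0004] rz 0.1017
[ 0.55439294  0.65713731 -0.03195067]
```

Emit:
pendant(deltas=[[0, 0, 0, 0, 0, 0, -0.05], [0, 0, 0, 0, 0, 0, -0.04], [0, 0, 0, 0, 0, 0, 0], [0, 0, 0, 0, 0, 0, 0]])

```text
clock: 12.22
ee_pos: [0.589, -0.006, 0.0847]
ee_rot: [[0.07, 0.998, 0.002], [0.998, -0.07, 0.002], [0.002, 0.002, -1.0]]
contact_force: [-2.8, 1.7, 12.8]
finger_gap: 0.088
finger_force: 62.8
```

```bash
python3 d.py .5895 -.008 .085 -15; python3 -c "
from h import *;print(telemetry.sense()['wrist_torque'])
d=grab('side',4);u,v=proj(d,(.6,-.05,.07))[0].astype(int)-[40,35];cv2.imwrite('pics/b1.png',np.clip(cv2.resize(d['img'][v:v+70,u:u+80,::-1],(640,560),interpolation=cv2.INTER_CUBIC)*1.6,0,255).astype(np.uint8))"
```

```text
t 12.2167 yaw -4.04 p [ 0.589  -0.006   0.0847] tilt [0.0025 0.0018] q [-0.52  0.52  0.63  1.89 -0.4   0.86  0.24] F [-2.8  1.7 12.8] gap 0.088
tool d [-0.0019  0.0006 -0.0003] rz 0.1913
[ 0.48133621  0.80931264 -0.10411377]
```

View pics/b1.png

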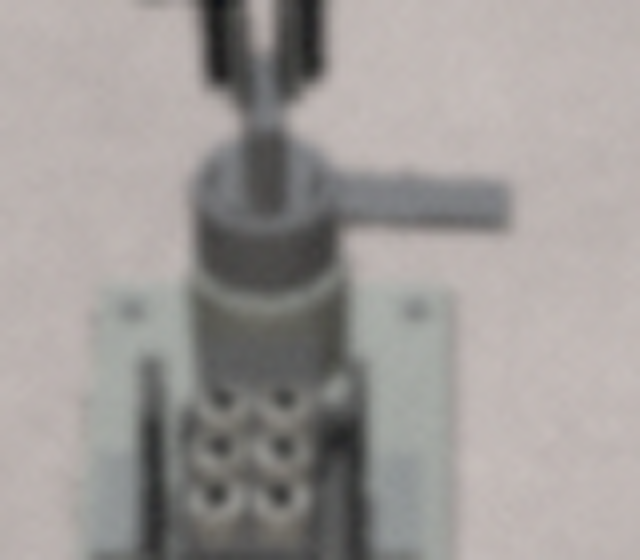

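The picture shows the key seated with its head down on the plug at (265,190). The bar lies along dock +x, from (340,190) to (510,205), clear of the cassette, and the rising torque indicates the stop. I release and move over the cassette.

Emit:
pendant(deltas=[[0.5, 0, 0, 0, 0, 0, 0], [0.5, 0, 0, 0, 0, 0, 0], [0.6, 0, 0, 0, 0, 0, 0], [0.6, 0, 0, -0.01, 0, 0, 0], [0.6, 0, 0, -0.025, 0, 0, 0], [1, 0, 0, -0.03, 0, 0, 0], [1, 0, 0, -0.015, 0, 0, 0], [1, -0.0327, -0.0039, 0, 0, 0, 0.036], [1, -0.0327, -0.0039, 0, 0, 0, 0.036], [1, -0.0327, -0.0039, 0, 0, 0, 0.036], [1, 0, 0, 0, 0, 0, 0], [1, 0, 0, 0, 0, 0, 0]])

```text
clock: 13.42
ee_pos: [0.5651, -0.1052, 0.1632]
ee_rot: [[0.182, 0.983, 0.001], [0.983, -0.182, -0.001], [-0.0, 0.001, -1.0]]
contact_force: [-0.2, 0.9, 0.3]
finger_gap: 1.0
finger_force: 0.0
```

Emit:
pendant(deltas=[[1, 0, 0, 0, 0, 0, 0], [1, 0, 0, 0, 0, 0, 0]])

```text
clock: 13.58
ee_pos: [0.5662, -0.101, 0.1624]
ee_rot: [[0.175, 0.985, -0.0], [0.985, -0.175, 0.001], [0.001, -0.0, -1.0]]
contact_force: [-0.3, 0.8, -0.2]
finger_gap: 0.998
finger_force: 0.0
```

```bash
python3 - <<'E'
from h import *
T=np.load("T.npy",allow_pickle=True).item()
g=lambda u,v:((u+.5)/6-.5+240,(v+.5)/6-.5+170)
X=np.array([np.cos(np.radians(-10.3)),np.sin(np.radians(-10.3))]);Y=np.array([-X[1],X[0]]);o=np.array([.5704,-.1031])
for p in(cast(T,[g(360,194)],.081),cast(T,[g(338,130),g(318,248)],.08)):
    for q in p:print(q.round(4),(q[:2]-o)@X,(q[:2]-o)@Y)
E
python3 d.py .5704 -.1031 .05 -10.3
```

```text
[ 0.568  -0.1169  0.081 ] 0.00014665138225371807 -0.014004260555504066
[ 0.5973 -0.1077  0.08  ] 0.027292448153943265 0.00032735210543111473
[ 0.5439 -0.0974  0.08  ] -0.02705615798920814 0.0008410276524941597
t 13.5833 yaw -10.08 p [ 0.5662 -0.101   0.1624] tilt [-0.0001  0.0006] q [-0.45  0.41  0.73  1.85 -0.33  1.    0.24] F [-0.3  0.8 -0.2] gap 0.998
tool d [-0.0014  0.0045  0.1124] rz 0.0039
```

Emit:
pendant(deltas=[[1, -0.001, 0.0045, 0.02, 0, 0, 0.004], [1, 0, 0, 0.02, 0, 0, 0], [1, 0, 0, 0.02, 0, 0, 0], [1, 0, 0, 0, 0, 0, 0], [1, 0, 0, 0, 0, 0, 0], [1, 0, 0, 0, 0, 0, 0]])

```text
clock: 14.08
ee_pos: [0.571, -0.1037, 0.1033]
ee_rot: [[0.18, 0.984, 0.001], [0.984, -0.18, -0.0], [0.0, 0.001, -1.0]]
contact_force: [-0.2, -0.8, 0.5]
finger_gap: 1.004
finger_force: 0.0
```

```bash
python3 d.py .5704 -.1028 .05 -10.3
```

```text
t 14.0833 yaw -10.36 p [ 0.571  -0.1037  0.1033] tilt [ 0.0013 -0.0002] q [-0.4   0.49  0.69  1.9  -0.4   0.89  0.3 ] F [-0.2 -0.8  0.5] gap 1.004
tool d [ 0.0007 -0.0008  0.0533] rz -0.001
```

Emit:
pendant(deltas=[[1, 0.0005, -0.0005, 0.02, 0, 0, 0], [1, 0, 0, 0.02, 0, 0, 0], [1, 0, 0, 0.013, 0, 0, 0], [1, 0, 0, 0, 0, 0, 0], [1, 0, 0, 0, 0, 0, 0], [1, 0, 0, 0, 0, 0, 0]])

```text
clock: 14.58
ee_pos: [0.5707, -0.1039, 0.0506]
ee_rot: [[0.181, 0.983, 0.002], [0.983, -0.181, -0.0], [0.0, 0.002, -1.0]]
contact_force: [-1.0, 0.5, 0.1]
finger_gap: 1.0
finger_force: 0.0
```

```bash
python3 d.py .5704 -.1028 .05 -10.3
```

```text
t 14.5833 yaw -10.43 p [ 0.5707 -0.1039  0.0506] tilt [ 0.0021 -0.0003] q [-0.36  0.56  0.64  1.93 -0.46  0.79  0.35] F [-1.   0.5  0.1] gap 1.0
tool d [ 0.001  -0.0005  0.0006] rz -0.0023
```

Emit:
pendant(deltas=[[0.65, 0, 0, 0, 0, 0, 0], [0.5, 0, 0, 0, 0, 0, 0], [0.3, 0, 0, 0, 0, 0, 0], [0, 0, 0, 0, 0, 0, 0], [0, 0, 0, 0, 0, 0, 0], [0, 0, 0, 0, 0, 0, 0]])

```text
clock: 15.08
ee_pos: [0.5709, -0.1039, 0.0522]
ee_rot: [[0.181, 0.983, 0.003], [0.983, -0.181, 0.001], [0.002, 0.002, -1.0]]
contact_force: [-3.7, 1.2, 17.5]
finger_gap: 0.44
finger_force: 60.3
```

```bash
python3 d.py .5704 -.1028 .05 -10.3
```

```text
t 15.0833 yaw -10.44 p [ 0.5709 -0.1039  0.0522] tilt [0.0027 0.0013] q [-0.36  0.56  0.64  1.93 -0.46  0.8   0.35] F [-3.7  1.2 17.5] gap 0.44
tool d [ 0.001  -0.0007  0.0022] rz -0.0024
```

Emit:
pendant(deltas=[[0, 0, 0, -0.003, 0, 0, 0], [0, 0, 0, -0.005, 0, 0, 0], [0, 0, 0, -0.007, 0, 0, 0], [0, 0, 0, 0, 0, 0, 0], [0, 0, 0, 0, 0, 0, 0]])

```text
clock: 15.5
ee_pos: [0.5696, -0.1034, 0.0645]
ee_rot: [[0.181, 0.984, -0.0], [0.984, -0.181, 0.0], [0.0, -0.0, -1.0]]
contact_force: [-0.0, -0.2, -3.5]
finger_gap: 0.432
finger_force: 60.6
```

```bash
python3 d.py .5704 -.1028 .17 -10.3
```

```text
t 15.5 yaw -10.42 p [ 0.5696 -0.1034  0.0645] tilt [-0.      0.0002] q [-0.37  0.54  0.65  1.93 -0.44  0.82  0.34] F [-0.  -0.2 -3.5] gap 0.432
tool d [ 0.0008  0.0007 -0.1055] rz -0.0021
```

Emit:
pendant(deltas=[[0, 0, 0, -0.01, 0, 0, 0], [0, 0, 0, -0.015, 0, 0, 0], [0, 0, 0, -0.02, 0, 0, 0], [0, 0, 0, -0.02, 0, 0, 0], [0, 0, 0, -0.02, 0, 0, 0], [0, 0, 0, -0.013, 0, 0, 0], [0, 0, 0, -0.008, 0, 0, 0], [0, 0, 0, 0, 0, 0, 0], [0, 0, 0, 0, 0, 0, 0], [0, 0, 0, 0, 0, 0, 0], [0, 0, 0, 0, 0, 0, 0]])

```text
clock: 16.42
ee_pos: [0.5688, -0.1032, 0.1691]
ee_rot: [[0.181, 0.983, -0.002], [0.983, -0.181, 0.0], [-0.0, -0.002, -1.0]]
contact_force: [-0.7, -0.6, -4.0]
finger_gap: 0.438
finger_force: 60.6
```

```bash
python3 d.py .5704 -.1028 .1715 -10.3; python3 -c "
from h import *
d=grab('side',2);cv2.imwrite('pics/f1.png',np.clip(cv2.resize(d['img'][90:300,150:380,::-1],(640,584),interpolation=cv2.INTER_CUBIC)*1.6,0,255).astype(np.uint8))"
```

```text
t 16.4167 yaw -10.42 p [ 0.5688 -0.1032  0.1691] tilt [-0.0025  0.0001] q [-0.45  0.41  0.74  1.84 -0.32  1.02  0.24] F [-0.7 -0.6 -4. ] gap 0.438
tool d [ 0.0007  0.0015 -0.0024] rz -0.0022
```

View pics/f1.png

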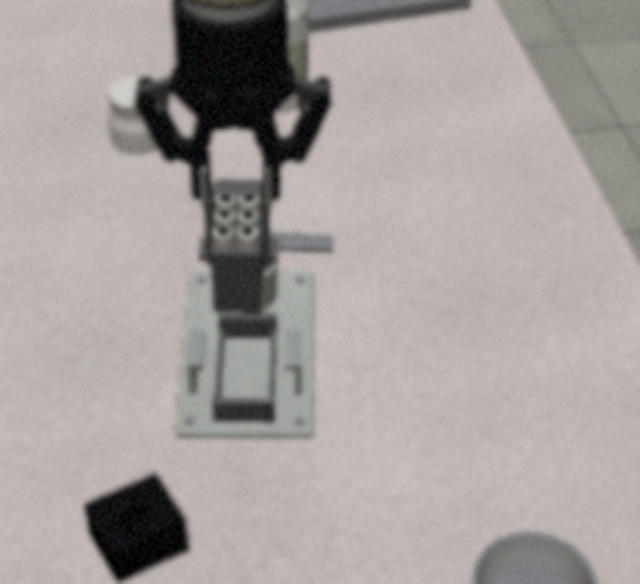

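The cassette is held upright at about (240,245), above the empty seat, and the bar is still out along +x at (305,242). I let it settle, top up the last 2 mm and hand in.

Emit:
pendant(deltas=[[0, 0, 0, -0.002, 0, 0, 0], [0, 0, 0, 0, 0, 0, 0], [0, 0, 0, 0, 0, 0, 0], [0, 0, 0, 0, 0, 0, 0], [0, 0, 0, 0, 0, 0, 0], [0, 0, 0, 0, 0, 0, 0], [0, 0, 0, 0, 0, 0, 0], [0, 0, 0, 0, 0, 0, 0]])

```text
clock: 17.18
ee_pos: [0.5697, -0.1035, 0.1724]
ee_rot: [[0.181, 0.983, -0.0], [0.983, -0.181, 0.0], [0.0, -0.0, -1.0]]
contact_force: [0.1, -0.9, -3.5]
finger_gap: 0.435
finger_force: 60.6
```

```bash
python3 -c "
from plant import arm
print(arm.sign_off())"
```

```text
the job is handed in; nothing more can be done
None
```

Job handed in at 17.2 s: the key is left fully in the lock and turned with the bar clear along dock +x, and the cassette is held pinched, upright and still about 12 cm above the dock; the jar, pump bottle and bowl were not touched.

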